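# Eject the oblong test block and lay it on the probe table

### The job

Press down the hand lever of the nest that holds the oblong test block so that the block rises out of its pocket, then grip the raised block and lay it flat on the round table of the probe stand, centred, with its long side along the scribed line. Its faces are lapped: grip it gently (about 15 N, never more than 30 N on a finger), and set it down softly without dropping it. Leave the round block in its nest with its lever up, and leave everything else where it stands.

Things in the scene. Friction and masses are not known exactly. Their poses are not given: they have to be found in the camera images.
- bar_nest: Fixed ejector nest of the oblong block: dark grey block 140 (x) x 100 (y) x 51 mm high. Origin: centre of its underside. In the top is a pocket 87 x 49 mm (long along x), 21 mm deep, with an ejector hole in its floor. The hand lever is hinged at the middle of its -x face (pivot at x = -76, z = 35 mm) and points along the nest's -x.
- bar_block: Loose oblong steel hardness test block, 84 (x) x 46 (y) x 20 mm high, about 0.6 kg. Origin: centre of its underside. At the start it sits in the pocket of bar_nest, its top 1 mm below the nest's top, so that it cannot be gripped. With the lever fully down it stands level on the ejector pad, its underside 3 mm below the nest's top (18 mm above the pocket floor), its upper 17 mm free on all sides.
- bar_lever (a joint): Hand lever of bar_nest: 0 = up (35 degrees above level, as at the start), 0.70 rad = fully down against its stop (5 degrees below level). Pressing it lifts the ejector pad, 19 mm in all. It takes about 6 N straight down at the paddle and stays by friction where it is left.
- bar_lever_tip (a point): Centre of the upper face of the black paddle (28 x 44 mm) at the end of bar_nest's lever arm, 85 mm from the pivot. Starts about 88 mm above the bench and ends about 33 mm above it, 85 mm out from the pivot, when fully down.
- disc_nest: The other fixed ejector nest, the same size and lever, with a round pocket. Origin: centre of its underside. Not to be used.
- disc_block: Loose round steel test block, 64 mm across, 20 mm high, in disc_nest. Origin: centre of its underside. To be left there.
- disc_lever (a joint): Hand lever of disc_nest, 0 = up. To be left up.
- probe_stand: Fixed cream probe stand. Base 240 x 130 mm, 22 mm high, reaching from x = -80 to x = +160 mm. Origin: on the underside, below the centre of the round table. A column (32 mm thick) stands at x = +128 mm, and its arm, 178 to 213 mm high, is turned away to +x, from x = 100 to 230 mm.
- table_top (a point): Centre of the upper face of the stand's round aluminium table, 130 mm across, 60 mm above the bench. A black line is scribed straight across the table through this centre along the stand's x axis, towards the column.
- wax_jar: Bystander: small white jar with black lid, 48 mm across, 45 mm high, standing loose between the fixtures. Origin: centre of its underside.
- adapter_ring: Bystander: dark steel ring, 52 mm across, 22 mm high, lying loose between the fixtures. Origin: centre of its underside.
- cleaning_brush: Bystander: brush 170 mm long, lying loose at the left. Origin: underside of its middle.
- spanner: Bystander: spanner 160 mm long, lying loose at the right. Origin: underside of its middle.
Things that resemble listed ones, but are neither listed nor needed, are in the scene too. Leave any pink look-alike of the bar_nest alone. What is shaped like the bar_block but orange is not meant.

How it is judged (in metres and radians):
On the way, in this order (a step that is already met when the one before it is completed fails the run):
1. the lever is pressed fully down and the oblong block stands raised in its nest (value of joint bar_lever above 0.62 rad and z of bar_block in the frame of bar_nest above 0.044 m and horizontal distance between bar_block and bar_nest below 0.01 m), for 0.2 s.
2. the oblong block is lifted clear of the nest by the fingers (z of bar_block in the frame of bar_nest above 0.06 m and contact force between the fingers and bar_block above 1 N), for 0.2 s.
At the end, for the whole second after the job is handed in: The oblong block lies flat, right way up and at rest on the round table, its centre within 14 mm of the table's centre and its long side within 0.18 rad (10 degrees) of the scribed line, either way round; the round block is still down in its nest with its lever up. bar_lever may stay down (horizontal distance between bar_block and table_top below 0.014 m and z of bar_block in the frame of table_top between -0.004 and 0.004 m and angle between the x axis of bar_block and the x axis of probe_stand, either way round below 0.18 rad and angle between bar_block's own z axis and vertical below 0.06 rad and linear speed of bar_block below 0.02 m/s and horizontal distance between disc_block and disc_nest below 0.01 m and z of disc_block in the frame of disc_nest below 0.036 m and value of joint disc_lever below 0.2 rad); the robot touches nothing.
It fails at once if the oblong block is squeezed or pressed with more than 60 N by the fingers (both fingers together: 30 N each) (contact force between the fingers and bar_block above 60 N).
It fails at once if the oblong block is dropped or banged on the stand (over 60 N) (contact force between bar_block and probe_stand above 60 N).
It fails at once if the oblong block is let go more than 12 mm above the round table (horizontal distance between bar_block and table_top below 0.08 m and z of bar_block in the frame of table_top above 0.012 m and not (contact force between the fingers and bar_block above 0.05 N)).
It fails at once if the lever of the round block's nest is pressed (value of joint disc_lever above 0.3 rad).
It fails at once if a bystander is shifted by more than 40 mm (distance of any of wax_jar, adapter_ring, cleaning_brush, spanner from where it was at the start of the episode above 0.04 m).
It also fails if it takes over 61 s, if anything falls off the work surface, if the arm or the gripper's body presses on something with over 40 N, if the wrist force passes 120 N, or if a joint passes its speed limit or range.

### The arm

A 6-joint arm with a two-finger parallel gripper is mounted at the origin on the work surface. World frame = base frame: x ahead of the robot, y to its left, z up, the work surface at z = 0. Lengths are in mm, angles in rad, forces in N, time in s.
With the tool pointing down it reaches from about 300 to 775 mm from the base axis. Payload 14.6 kg.
Tool frame: the origin (TCP) lies midway between the tips of the shut fingers; the grasp point (between the pads) lies 19 mm behind it; y points along the fingers, x is the direction in which the jaws open and shut, and the axes are right-handed (so a half turn about y gives the same grasp; the last joint's range is limited). The gripper opens to 94 mm and grips with 3 to 60 N. Pads are 16 mm wide; open, the fingers measure 119 mm over their backs; the gripper's body (75 mm by 177 mm) begins 78 mm behind the grasp point.
Start: joints at [1.216, 0.3, 1.521, -0, 1.321, -0.067], TCP at [156.111, 527.369, 205.446] pointing down, gripper open.
Joint ranges: [-3.03, 3.03], [-0.79, 2.21], [0.23, 2.52], [-1.04, 4.18], [0, 3.07], [-2.55, 2.55]. Speed limits (rad/s): [2.22, 2.22, 2.57, 3.14, 3.14, 3.14].

### API

Orientations are given as [roll, pitch, yaw] about the fixed x, y, z axes, in that order (R = Rz(yaw) Ry(pitch) Rx(roll)).
In Python, from cell import manip gives the robot as it stands.
- The arm moves only by the tool servo_tool, never from a script. Its argument "commands" is a list of rows, each an object with "dp": the shift along the tool's x, y, z in mm, a list of three; "turn": the turn, a rotation vector about the tool's x, y, z in degrees, a list of three. A call has 1 to 5 rows; each row is the pose to reach, as a shift and turn from the pose measured when the call began, along the tool's axes at that moment; what a row does not reach only later rows make up. A row lasts 1/12 s, in which the tool goes at most 41.7 mm and 7.16 degrees, less where a joint would pass 70% of its speed; a pose out of reach is approached as far as the arm can. A call with a gripper value outside its range is refused whole. "grip" is the gripper command: -1 is fully open, 1 is shut, values between are in proportion, set as the call begins (left out, the last holds). The fingers move at their own pace and stop on an object; "force" is the grip in N (left out, the last holds). Time passes only in rows, so rows that repeat a pose let the fingers close. It gives the time, the measured TCP pose, the force and the opening at its end, in the units of the state.
- manip.read_state(): the state, without advancing time (a new reading comes with each control period).
- manip.camera(name): name is "scene" or "top" or "wrist"; returns a dict with "img" (480x640x3 uint8, red, green, blue), "depth" (480x640 float32, mm along the optical axis (not along the pixel's ray), 0 where there is no reading), "K" (3x3 intrinsics, pixels), "R" (3x3) and "t" (3): a world point X has camera coordinates R X + t; the wrist camera has in their place "hand_eye" (4x4, takes a point from camera to tool coordinates, whose origin is the TCP and whose axes are the tool frame's). Camera axes: x right, y down, z forward; pixel columns grow to the right and rows downward; lengths in mm; the calibration is good to about 2 mm. A picture is of the moment at which its call begins: read the wrist's pose just before it.
- manip.sign_off(): hands the job in, once; it reports no verdict.
The state is a dict: "clock": time; "joints": joint angles; "qd": joint speeds; "effort": joint torques, N m; "eef_pos": TCP position; "eef_rot": TCP orientation; "wrist_force": force on the tool from outside, world axes, zero at the start; "moment": the same for the moment, N m; "finger_gap": finger opening in mm.
Only numpy, scipy, OpenCV 4.12 (cv2) and the standard library are available. Lean on these libraries where they do the work, as an engineer would, in place of code of your own. Each camera call takes 0.05 s, during which the arm holds its last target.

## Working session

There is one attempt and no reset: what is moved stays moved. The work goes in short steps, Python scripts to look and compute and a tool call to move; the robot and the scene stay as the last step left them, time stands still between calls to the robot, and variables do not carry over. Pictures are saved under pics/ and viewed, and the job is handed in when it is done.

Besides the shell and the picture viewer there is one more tool, called as name(argument=value, ...), one argument or row to a line, values as JSON. servo_tool: Moves the arm, as the interface text tells. Its arguments: {"type":"object","properties":{"commands":{"type":"array","items":{"type":"object","properties":{"dp":{"type":"array","items":{"type":"number"}},"turn":{"type":"array","items":{"type":"number"}}}}},"grip":{"type":"number"},"force":{"type":"number"}},"required":["commands"]}

```bash
ls; mkdir -p pics
python3 - <<'E'
from cell import manip
import cv2,numpy as np,pickle
s=manip.read_state();print(s)
for n in ("scene","top","wrist"):
    c=manip.camera(n);cv2.imwrite(f"pics/{n}0.png",c["img"][:,:,::-1]);pickle.dump(c,open(f"{n}0.pkl","wb"))
    print(n,c["K"],c.get("R"),c.get("t"),c.get("hand_eye"))
E
```

```text
pics
{'clock': 0.0, 'joints': array([ 1.21640222e+00,  3.00464205e-01,  1.52161270e+00, -4.36936128e-05,
        1.32072118e+00, -6.65948650e-02]), 'qd': array([-5.07469979e-04, -3.33890843e-05, -1.04775745e-03,  1.04636577e-03,
        8.33166852e-04,  2.77373083e-03]), 'effort': array([ 1.09687312e-04, -5.31815422e+01, -3.52723145e+01,  7.08407722e-02,
        2.44256324e-02, -9.28071904e-05]), 'eef_pos': array([156.0262168 , 527.10983291, 204.87674759]), 'eef_rot': array([-1.57075834e+00,  1.20557464e-03,  1.28300794e+00]), 'wrist_force': array([-0.67811058,  0.03871268,  0.40594567]), 'moment': array([-0.01477082,  0.01806928, -0.04468898]), 'finger_gap': 94.0208468308173}
scene [[468.45249481   0.         322.57391373]
 [  0.         468.45249481 238.99054993]
 [  0.           0.           1.        ]] [[ 0.05484439  0.99841848 -0.01235432]
 [ 0.58048186 -0.04194895 -0.81319192]
 [-0.81242409  0.03742755 -0.58186448]] [ -14.8825844  -217.71089978 1599.59190371] None
top [[559.14094003   0.         314.51787571]
 [  0.         559.14094003 245.17002988]
 [  0.           0.           1.        ]] [[-0.00211771 -0.99991738 -0.01267902]
 [-0.99766265  0.00297857 -0.06826679]
 [ 0.06829892  0.01250482 -0.99758653]] [  23.71454464  504.07215809 1738.60273748] None
wrist [[367.18617181   0.         324.6139167 ]
 [  0.         367.18617181 236.60059602]
 [  0.           0.           1.        ]] None None [[ 9.99997739e-01  1.72861024e-03 -1.23818159e-03  2.75469128e-01]
 [ 1.68592685e-03 -2.89745222e-01  9.57102327e-01 -1.79133854e+02]
 [ 1.29569968e-03 -9.57102251e-01 -2.89747481e-01  8.60941252e+01]
 [ 0.00000000e+00  0.00000000e+00  0.00000000e+00  1.00000000e+00]]
```

View pics/scene0.png

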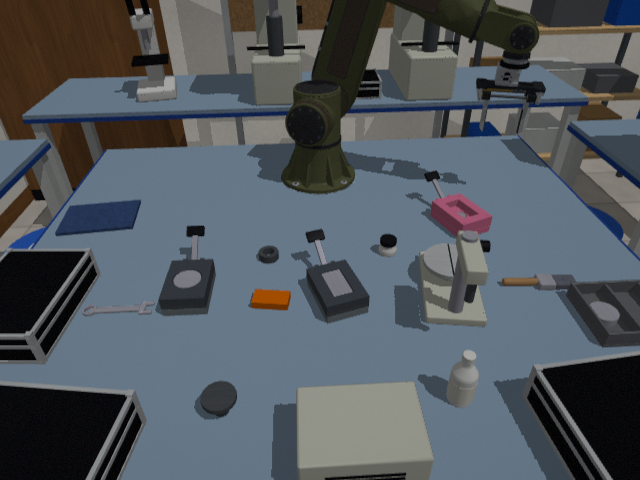

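View pics/top0.png

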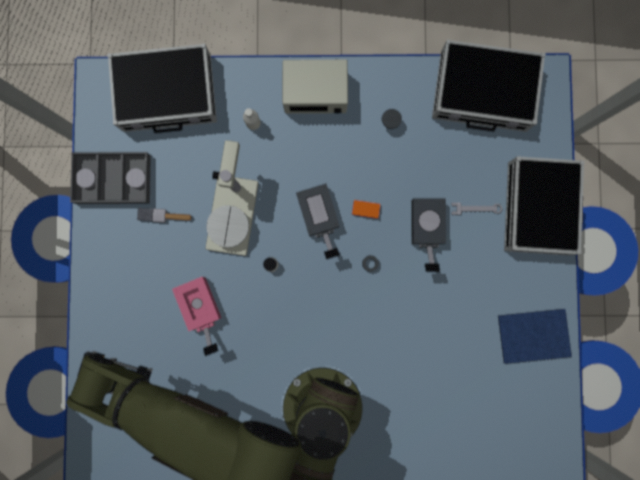

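View pics/wrist0.png

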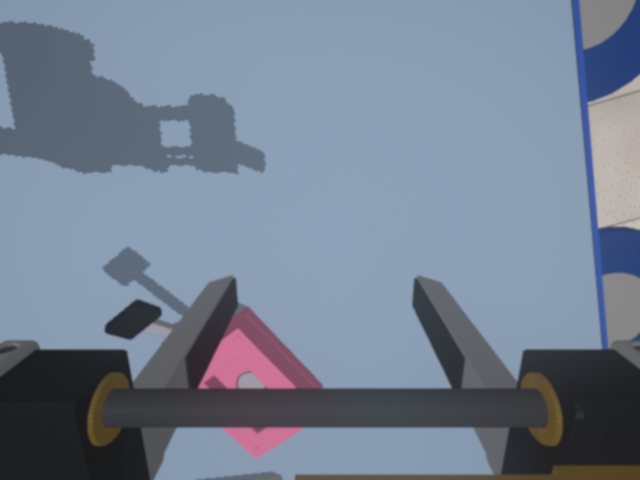

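The bar nest (dark, oblong pocket) is at top px (319,210) with its paddle at (332,253). The stand table is at (229,226), the disc nest at (429,222), and the pink nest and orange block are decoys. Next I measure.

```bash
cat > h.py <<'E'
import numpy as np,cv2,pickle
from scipy.spatial.transform import Rotation as Ro
def ray(c,px,z):
    K,R,t=c["K"],c["R"],c["t"]
    d=R.T@(np.linalg.inv(K)@np.array([px[0],px[1],1.]));o=-R.T@t
    return o+d*(z-o[2])/d[2]
def pts(c):
    v,u=np.mgrid[:480,:640];d=c["depth"]
    P=np.stack([(u-c["K"][0,2])/c["K"][0,0]*d,(v-c["K"][1,2])/c["K"][1,1]*d,d],-1)
    return (P-c["t"])@c["R"]
def prj(c,X):
    p=c["K"]@(c["R"]@np.asarray(X,float)+c["t"]);return p[:2]/p[2]
E
python3 - <<'E'
from h import *
t=pickle.load(open("top0.pkl","rb"));s=pickle.load(open("scene0.pkl","rb"))
a=cv2.resize(t["img"][160:280,190:350],None,fx=5,fy=5,interpolation=cv2.INTER_CUBIC)
cv2.imwrite("pics/ctop.png",a[:,:,::-1])
a=cv2.resize(s["img"][220:340,270:500],None,fx=3.4,fy=3.4,interpolation=cv2.INTER_CUBIC)
cv2.imwrite("pics/csc.png",a[:,:,::-1])
for c,L in ((t,[(319,210),(316,190),(332,253),(229,226),(225,190),(270,265),(429,222),(432,267)]),(s,[(340,285),(317,236),(440,262)])):
    P=pts(c)
    for u,v in L: print(u,v,P[v,u].round(0),c["depth"][v,u])
E
```

```text
319 210 [611.   8.  53.] 1727.2161
316 190 [673.  17.  56.] 1729.2944
332 253 [476. -31.  83.] 1687.737
229 226 [561. 285.  59.] 1721.9083
225 190 [680. 306.  18.] 1770.6251
270 265 [441. 160.  45.] 1726.0582
429 222 [ 573. -331.   49.] 1724.9865
432 267 [ 433. -330.   92.] 1672.2947
340 285 [627.  21.  51.] 1061.6353
317 236 [480. -24.  85.] 1159.0267
440 262 [574. 262.  61.] 1107.6125
```

View pics/ctop.png

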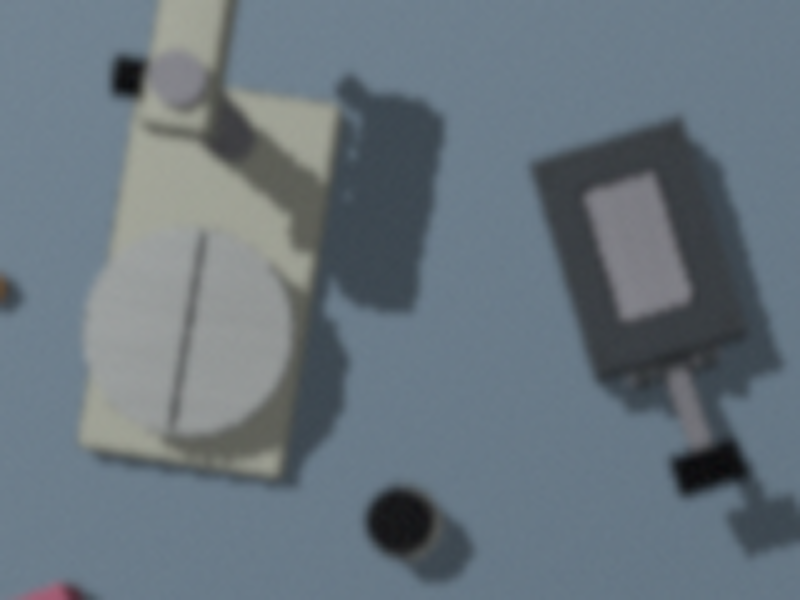

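View pics/csc.png

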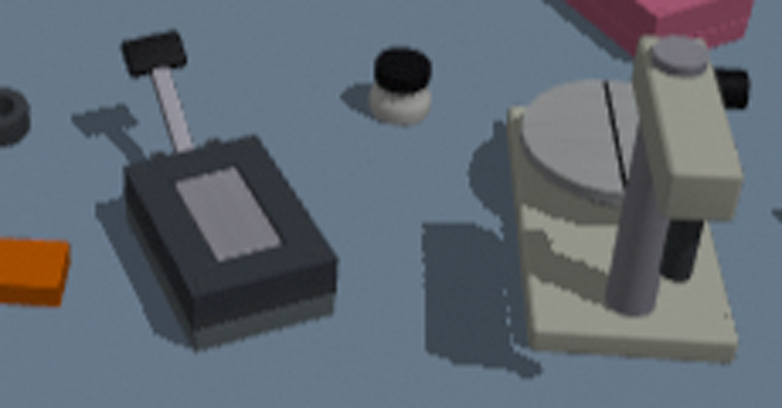

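The crops show the nest with its block, the paddle at crop (710,467), and the round table with its scribed line from (203,232) to (174,428). I'll fit the shapes.

Run:
```python
from h import *
t=pickle.load(open("top0.pkl","rb"));s=pickle.load(open("scene0.pkl","rb"))
def comp(m,seed,r=3):
    n,l=cv2.connectedComponents(m.astype(np.uint8));k=l[seed[1],seed[0]]
    return (l==k).astype(np.uint8) if k else None
for nm,c,sb,sn,stb in(("top",t,(319,210),(305,200),(238,226)),("sc",s,(338,284),(315,280),(435,262))):
    im=c["img"].astype(int);g=im.mean(-1);sat=im.max(-1)-im.min(-1)
    up=lambda m:m
    print(nm,[im[p[1],p[0]] for p in(sb,sn,stb)])
    mb=comp((g>g[sn[1],sn[0]]+35)&(sat<25),sb)
    def plane(m,z):
        cs=max(cv2.findContours(m,0,cv2.CHAIN_APPROX_NONE)[0],key=cv2.contourArea)[:,0,:]
        return np.array([ray(c,p,z)[:2] for p in cs],np.float32),cs
    if mb is not None:
        w,_=plane(mb,50);print(" block",mb.sum(),cv2.minAreaRect(w))
    mt=comp((g>120)&(sat<22),stb)
    if mt is not None:
        mt=cv2.morphologyEx(mt,cv2.MORPH_OPEN,np.ones((3,3)))
        w,cs=plane(mt,60);print(" table",mt.sum(),cv2.fitEllipse(w),cv2.minEnclosingCircle(w),cs.min(0),cs.max(0))
    md=comp((g<75),sn)
    if md is not None: 
        w,_=plane(md,51);print(" nest",md.sum(),cv2.minAreaRect(w))
f=lambda u,v:(190+(u+.5)/5-.5,160+(v+.5)/5-.5)
a=ray(t,f(203,232),60);b=ray(t,f(174,428),60);print("line",a,b,np.arctan2(*(a-b)[[1,0]]),(a+b)/2)
for p in[(531,165),(681,117),(746,327),(600,378)]:print("nestcorner",ray(t,f(*p),51)[:2])
for p in[(708,466)]:print("paddle",ray(t,f(*p),86)[:2])
print("jar",ray(t,f(400,520),45))
g=lambda u,v:(270+(u+.5)/3.4-.5,220+(v+.5)/3.4-.5)
print("paddle sc",ray(s,g(155,52),87))
for p in[(124,180),(258,138),(337,259),(192,300)]:print("nestcorner sc",ray(s,g(*p),51)[:2])
for p in[(176,183),(237,168),(281,243),(222,261)]:print("blk sc",ray(s,g(*p),50)[:2])
print("line sc",ray(s,g(606,82),60),ray(s,g(626,187),60))
```

```text
top [array([126, 127, 133]), array([60, 63, 67]), array([147, 151, 150])]
 block 390 ((614.234130859375, 13.529001235961914), (83.14471435546875, 45.01642990112305), 17.04583168029785)
 table 2714 ((642.8314819335938, 285.342041015625), (131.97335815429688, 324.2659606933594), 81.41490936279297) ((659.4345703125, 312.0703430175781), 174.40919494628906) [205 140] [251 250]
 nest 1493 ((553.3709106445312, -11.401077270507812), (265.31781005859375, 106.72917175292969), 16.780925750732422)
sc [array([120, 119, 126]), array([48, 53, 60]), array([133, 134, 135])]
 block 486 ((615.8356323242188, 13.090564727783203), (85.23645782470703, 45.049644470214844), 16.75695037841797)
 table 673 ((554.5065307617188, 262.579345703125), (66.91329193115234, 128.47677612304688), 83.56912231445312) ((558.9656982421875, 281.7351989746094), 63.07513427734375) [421 243] [452 275]
 nest 2698 ((608.8037109375, -5.0474090576171875), (251.40850830078125, 131.51844787597656), 16.516149520874023)
line [623.10281724 281.75983172  60.        ] [501.94678349 298.60982538  60.        ] -0.13819037529914116 [562.52480037 290.18482855  60.        ]
nestcorner [665.42882597  79.71864188]
nestcorner [695.09083512 -13.4139863 ]
nestcorner [563.9981131 -53.0686945]
nestcorner [532.69700149  37.11120913]
paddle [476.23596833 -28.65854421]
jar [445.62462083 160.8823482   45.        ]
paddle sc [477.60116218 -28.45177843  87.        ]
nestcorner sc [578.20861554 -54.86121049]
nestcorner sc [538.12513436  41.64879152]
nestcorner sc [667.69513458  80.62949036]
nestcorner sc [699.09044655 -15.27743386]
blk sc [582.7250263  -19.20915287]
blk sc [569.43464573  24.02210452]
blk sc [648.78964514  46.29820142]
blk sc [663.42500218   6.36380227]
line sc [501.38884709 301.19926493  60.        ] [620.00042455 282.15200523  60.        ]
```

```bash
cat > mv.py <<'E'
import sys
from h import *
from cell import manip
def go(x,y,z,yaw):
    s=manip.read_state();R=Ro.from_euler("xyz",s["eef_rot"]);p=s["eef_pos"]
    T=Ro.from_euler("xyz",[-np.pi/2,0,yaw])
    print("t",round(s["clock"],2),"pos",p.round(1),"rot",s["eef_rot"].round(4),"F",s["wrist_force"].round(1),"gap",round(s["finger_gap"],1))
    print("dp",R.inv().apply(np.array([x,y,z])-p).round(1),"turn",np.degrees((R.inv()*T).as_rotvec()).round(1))
if __name__=="__main__": go(*map(float,sys.argv[1:5]))
E
python3 mv.py 477 -28.5 140 1.866
```

```text
t 0.15 pos [156.  527.2 205. ] rot [-1.5707e+00  9.0000e-04  1.2830e+00] F [-0.5 -0.6  0.4] gap 93.8
dp [-441.7   65.4 -465.5] turn [ -0.  -33.4  -0. ]
```

servo_tool(
  commands=[
    {"dp": [-28, 2, -30], "turn": [0, -6, 0]},
    {"dp": [-56, 4, -60], "turn": [0, -12, 0]},
    {"dp": [-84, 6, -90], "turn": [0, -18, 0]},
    {"dp": [-112, 8, -120], "turn": [0, -24, 0]},
    {"dp": [-140, 10, -150], "turn": [0, -30, 0]},
  ],
  grip=1,
  force=15,
)

```text
clock: 0.57
eef_pos: [259.6, 350.3, 195.0]
eef_rot: [-1.57, 0.001, 1.807]
wrist_force: [0.4, -0.4, 0.4]
finger_gap: 64.1
```

```bash
python3 mv.py 477 -28.5 140 1.866
```

```text
t 0.57 pos [259.6 350.3 195. ] rot [-1.5702e+00  9.0000e-04  1.8070e+00] F [ 0.4 -0.4  0.4] gap 64.1
dp [-419.1   55.3 -122.8] turn [-0.  -3.4 -0. ]
```

servo_tool(
  commands=[
    {"dp": [-40, 4, -12], "turn": [0, -1, 0]},
    {"dp": [-80, 10, -24], "turn": [0, -2, 0]},
    {"dp": [-120, 15, -35], "turn": [0, -3, 0]},
    {"dp": [-160, 20, -47], "turn": [0, -3.4, 0]},
    {"dp": [-200, 25, -59], "turn": [0, -3.4, 0]},
  ],
)

```text
clock: 0.98
eef_pos: [362.4, 170.7, 170.5]
eef_rot: [-1.571, 0.001, 1.867]
wrist_force: [2.0, 1.0, 0.8]
finger_gap: 30.6
```

servo_tool(
  commands=[
    {"dp": [-40, 6, -12]},
    {"dp": [-80, 10, -24]},
    {"dp": [-120, 15, -35]},
    {"dp": [-160, 20, -47]},
    {"dp": [-200, 25, -55]},
  ],
)

```text
$.commands[0]: bad value
```

```bash
python3 mv.py 475 -29 110 1.866
```

```text
t 0.98 pos [362.4 170.7 170.5] rot [-1.5706e+00  8.0000e-04  1.8671e+00] F [2.  1.  0.8] gap 30.6
dp [-223.9   60.6  -49.4] turn [-0.   0.1 -0. ]
```

Turn is needed in every row.

servo_tool(
  commands=[
    {"dp": [-40, 5, -9], "turn": [0, 0, 0]},
    {"dp": [-80, 10, -18], "turn": [0, 0, 0]},
    {"dp": [-120, 20, -27], "turn": [0, 0, 0]},
    {"dp": [-160, 25, -36], "turn": [0, 0, 0]},
    {"dp": [-200, 30, -45], "turn": [0, 0, 0]},
  ],
)

```text
clock: 1.4
eef_pos: [463.7, -8.8, 140.3]
eef_rot: [-1.57, 0.001, 1.867]
wrist_force: [0.2, 1.3, 0.2]
finger_gap: 0.5
```

```bash
python3 mv.py 475 -29 110 1.866
```

```text
t 1.4 pos [463.7  -8.8 140.3] rot [-1.5703e+00  6.0000e-04  1.8669e+00] F [0.2 1.3 0.2] gap 0.5
dp [-22.6  30.3  -4.9] turn [-0.   0.1 -0. ]
```

servo_tool(
  commands=[
    {"dp": [-12, 15, -3], "turn": [0, 0, 0]},
    {"dp": [-22.5, 32, -5], "turn": [0, 0, 0]},
    {"dp": [-22.5, 32, -5], "turn": [0, 0, 0]},
    {"dp": [-22.5, 32, -5], "turn": [0, 0, 0]},
  ],
)

```text
clock: 1.73
eef_pos: [474.5, -28.8, 107.8]
eef_rot: [-1.568, -0.0, 1.866]
wrist_force: [0.1, 0.8, 0.6]
finger_gap: 0.5
```

```bash
python3 mv.py 475 -29 80 1.866
python3 - <<'E'
from h import *
from cell import manip
w=manip.camera("wrist");cv2.imwrite("pics/w1.png",w["img"][:,:,::-1]);pickle.dump(w,open("w1.pkl","wb"))
E
```

```text
t 1.73 pos [474.5 -28.8 107.8] rot [-1.5685e+00 -3.0000e-04  1.8660e+00] F [0.1 0.8 0.6] gap 0.5
dp [-0.3 27.8 -0.5] turn [-0.1 -0.   0. ]
```

View pics/w1.png

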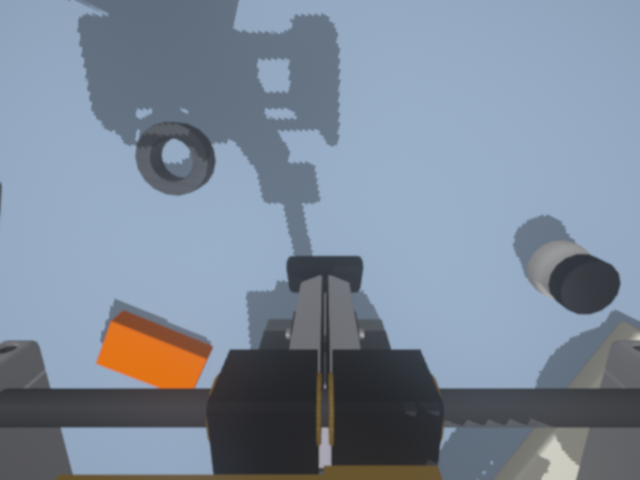

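The fingers are centred across the paddle (paddle px 287–363, fingers at 325). Pressing along the arc.

servo_tool(
  commands=[
    {"dp": [0, 10, 0], "turn": [0, 0, 0]},
    {"dp": [0, 18, 0], "turn": [0, 0, 0]},
    {"dp": [0, 26, 2], "turn": [0, 0, 0]},
    {"dp": [0, 34, 5], "turn": [0, 0, 0]},
    {"dp": [0, 42, 8], "turn": [0, 0, 0]},
  ],
)

```text
clock: 2.2
eef_pos: [467.2, -30.3, 66.6]
eef_rot: [-1.571, 0.001, 1.868]
wrist_force: [-1.7, 0.1, 6.3]
finger_gap: 0.3
```

servo_tool(
  commands=[
    {"dp": [0, 8, 2], "turn": [0, 0, 0]},
    {"dp": [0, 16, 4], "turn": [0, 0, 0]},
    {"dp": [0, 22, 6], "turn": [0, 0, 0]},
    {"dp": [0, 28, 7], "turn": [0, 0, 0]},
    {"dp": [0, 32, 7], "turn": [0, 0, 0]},
  ],
)

```text
clock: 2.62
eef_pos: [460.9, -32.1, 34.4]
eef_rot: [-1.572, 0.001, 1.868]
wrist_force: [1.2, 1.0, 6.7]
finger_gap: 0.4
```

```bash
python3 mv.py 461 -33.5 32 1.866
```

```text
t 2.62 pos [460.9 -32.1  34.4] rot [-1.5724e+00  1.4000e-03  1.8683e+00] F [1.2 1.  6.7] gap 0.4
dp [-1.4  2.4  0.3] turn [ 0.1  0.1 -0.1]
```

servo_tool(
  commands=[
    {"dp": [-1, 2, 0], "turn": [0, 0, 0]},
    {"dp": [-1, 3, 0], "turn": [0, 0, 0]},
    {"dp": [-1, 3, 0], "turn": [0, 0, 0]},
  ],
)

```text
clock: 2.87
eef_pos: [461.3, -32.2, 32.8]
eef_rot: [-1.573, 0.001, 1.869]
wrist_force: [-10.8, 5.8, 31.3]
finger_gap: 0.6
```

servo_tool(
  commands=[
    {"dp": [0, 1, 0], "turn": [0, 0, 0]},
    {"dp": [0, 1.5, 0], "turn": [0, 0, 0]},
    {"dp": [0, 1.5, 0], "turn": [0, 0, 0]},
  ],
)

```text
clock: 3.12
eef_pos: [461.3, -32.0, 32.8]
eef_rot: [-1.573, 0.001, 1.869]
wrist_force: [-12.6, 1.0, 32.4]
finger_gap: 0.5
```

The lever is on its stop (31 N). Next I lift off, open, and look.

servo_tool(
  commands=[
    {"dp": [0, -10, 2], "turn": [0, 0, 0]},
    {"dp": [0, -40, 2], "turn": [0, 0, 0]},
    {"dp": [0, -80, 0], "turn": [0, 0, 0]},
    {"dp": [0, -110, 0], "turn": [0, 0, 0]},
    {"dp": [0, -130, 0], "turn": [0, 0, 0]},
  ],
  grip=-1,
)

```text
clock: 3.53
eef_pos: [461.3, -31.7, 165.5]
eef_rot: [-1.576, 0.002, 1.87]
wrist_force: [-0.7, -0.3, 0.3]
finger_gap: 30.1
```

```bash
python3 mv.py 615 13.3 130 1.866
python3 - <<'E'
from h import *
from cell import manip
for n in("scene","top"):
    w=manip.camera(n);pickle.dump(w,open(n+"1.pkl","wb"))
s=pickle.load(open("scene1.pkl","rb"))
a=cv2.resize(s["img"][200:340,270:500],None,fx=3.4,fy=3.4,interpolation=cv2.INTER_CUBIC)
cv2.imwrite("pics/csc1.png",a[:,:,::-1])
E
```

```text
t 3.53 pos [461.3 -31.7 165.5] rot [-1.5757  0.0023  1.87  ] F [-0.7 -0.3  0.3] gap 30.1
dp [  -2.2   36.3 -160. ] turn [ 0.3  0.2 -0.1]
```

View pics/csc1.png

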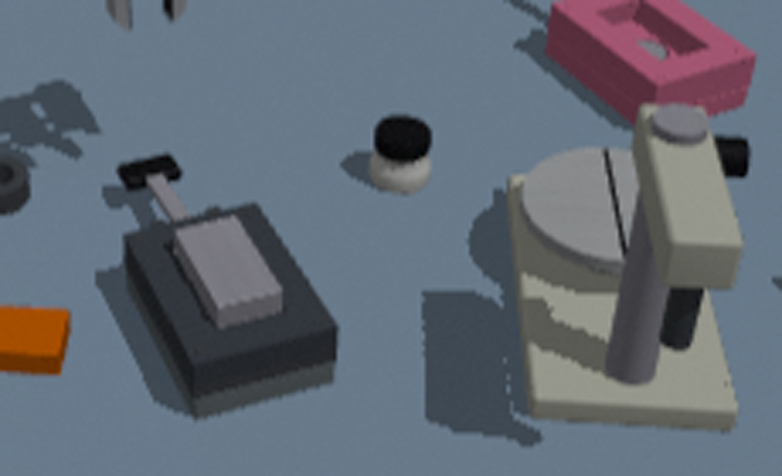

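The block stands raised and level-looking. Moving above it for a close wrist view.

servo_tool(
  commands=[
    {"dp": [0, 0, -30], "turn": [0, 0, 0]},
    {"dp": [0, 2, -65], "turn": [0, 0, 0]},
    {"dp": [-1, 4, -100], "turn": [0, 0, 0]},
    {"dp": [-2, 5, -130], "turn": [0.3, 0, 0]},
    {"dp": [-2, 5, -130], "turn": [0.3, 0, 0]},
  ],
)

```text
clock: 4.05
eef_pos: [589.2, 6.1, 158.3]
eef_rot: [-1.57, 0.002, 1.871]
wrist_force: [-1.2, 0.0, 0.1]
finger_gap: 72.0
```

servo_tool(
  commands=[
    {"dp": [0, 0, -20], "turn": [0, 0, 0]},
    {"dp": [0, 0, -30], "turn": [0, 0, 0]},
    {"dp": [0, 0, -30], "turn": [0, 0, 0]},
  ],
)

```text
clock: 4.3
eef_pos: [618.1, 15.6, 156.1]
eef_rot: [-1.568, 0.001, 1.872]
wrist_force: [-0.6, 0.1, -0.0]
finger_gap: 91.6
```

```bash
python3 mv.py 615 13.3 54 1.866
python3 - <<'E'
from h import *
from cell import manip
s=manip.read_state()
w=manip.camera("wrist");w["s"]=s;cv2.imwrite("pics/w2.png",w["img"][:,:,::-1]);pickle.dump(w,open("w2.pkl","wb"))
for n in("scene1","top1"):
    c=pickle.load(open(n+".pkl","rb"));im=c["img"].astype(int);g=im.mean(-1);sat=im.max(-1)-im.min(-1)
    u,v=prj(c,[615,13,68]).round().astype(int)
    for d in(20,10):
        m=((abs(g-g[v,u])<d)&(sat<25)).astype(np.uint8);k,l=cv2.connectedComponents(m);m=(l==l[v,u]).astype(np.uint8)
        cs=max(cv2.findContours(m,0,cv2.CHAIN_APPROX_NONE)[0],key=cv2.contourArea)[:,0]
        print(n,d,m.sum(),cv2.minAreaRect(np.array([ray(c,p,68)[:2] for p in cs],np.float32)))
E
```

```text
t 4.3 pos [618.1  15.6 156.1] rot [-1.5675e+00  1.2000e-03  1.8723e+00] F [-0.6  0.1 -0. ] gap 91.6
dp [ -1.2 102.1   3.3] turn [-0.2  0.4 -0.1]
scene1 20 482 ((615.8392333984375, 13.341875076293945), (85.73091888427734, 44.619564056396484), 16.83216094970703)
scene1 10 442 ((617.029052734375, 13.22966194152832), (82.01710510253906, 43.122764587402344), 16.722501754760742)
top1 20 370 ((614.330810546875, 13.666044235229492), (81.46338653564453, 43.4290885925293), 16.796321868896484)
top1 10 331 ((615.0413818359375, 14.110626220703125), (78.90922546386719, 40.011043548583984), 17.050460815429688)
```

View pics/w2.png

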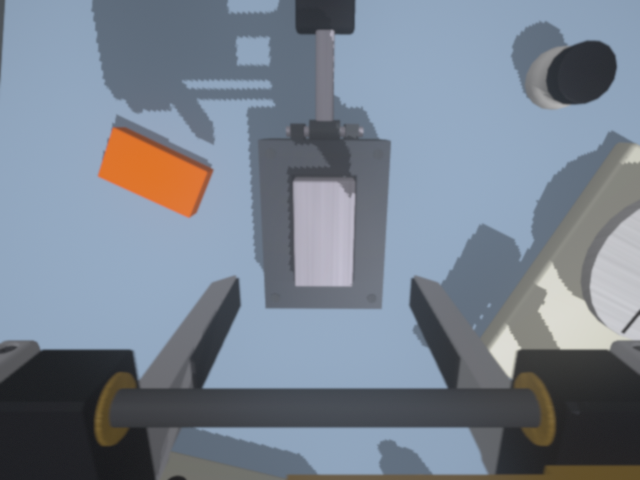

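servo_tool(
  commands=[
    {"dp": [-0.5, 20, 1], "turn": [0, 0, 0]},
    {"dp": [-1, 45, 2], "turn": [-0.2, 0.4, 0]},
    {"dp": [-1, 70, 3], "turn": [-0.2, 0.4, 0]},
    {"dp": [-1, 85, 3], "turn": [-0.2, 0.4, 0]},
    {"dp": [-1, 92, 3], "turn": [-0.2, 0.4, 0]},
  ],
)

```text
clock: 4.77
eef_pos: [612.3, 12.9, 61.7]
eef_rot: [-1.567, 0.0, 1.865]
wrist_force: [-0.7, 0.2, -0.8]
finger_gap: 93.9
```

```bash
python3 mv.py 615.3 13.5 54.5 1.865
```

```text
t 4.77 pos [612.3  12.9  61.7] rot [-1.5672e+00  1.0000e-04  1.8648e+00] F [-0.7  0.2 -0.8] gap 93.9
dp [-0.3  7.2 -3. ] turn [-0.2 -0.  -0. ]
```

servo_tool(
  commands=[
    {"dp": [0, 4, -2], "turn": [-0.2, 0, 0]},
    {"dp": [0, 7, -3], "turn": [-0.2, 0, 0]},
    {"dp": [0, 7, -3], "turn": [-0.2, 0, 0]},
    {"dp": [0, 7, -3], "turn": [-0.2, 0, 0]},
    {"dp": [0, 7, -3], "turn": [-0.2, 0, 0]},
  ],
  grip=-0.06,
  force=12,
)

```text
clock: 5.18
eef_pos: [615.6, 13.8, 55.6]
eef_rot: [-1.572, 0.001, 1.865]
wrist_force: [-0.4, 0.2, -0.0]
finger_gap: 64.2
```

```bash
python3 mv.py 615.3 13.5 54.5 1.865
python3 - <<'E'
from h import *
from cell import manip
s=manip.read_state()
w=manip.camera("wrist");cv2.imwrite("pics/w3.png",w["img"][:,:,::-1])
E
```

```text
t 5.18 pos [615.6  13.8  55.6] rot [-1.5719e+00  5.0000e-04  1.8649e+00] F [-0.4  0.2 -0. ] gap 64.2
dp [-0.2  1.1  0.3] turn [ 0.1 -0.  -0. ]
```

View pics/w3.png

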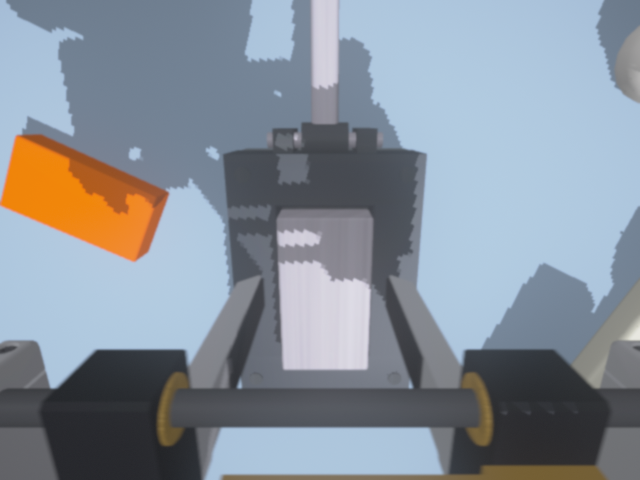

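The fingers straddle the block (px 277–372, centre 325). Closing gently.

servo_tool(
  commands=[
    {"dp": [0, 1, 0], "turn": [0, 0, 0]},
    {"dp": [0, 1, 0], "turn": [0, 0, 0]},
    {"dp": [0, 1, 0], "turn": [0, 0, 0]},
    {"dp": [0, 1, 0], "turn": [0, 0, 0]},
    {"dp": [0, 1, 0], "turn": [0, 0, 0]},
  ],
)

```text
clock: 5.65
eef_pos: [615.5, 13.8, 54.5]
eef_rot: [-1.572, 0.0, 1.865]
wrist_force: [0.2, -0.1, 0.0]
finger_gap: 50.0
```

servo_tool(
  commands=[
    {"dp": [0, 0, 0], "turn": [0, 0, 0]},
    {"dp": [0, 0, 0], "turn": [0, 0, 0]},
    {"dp": [0, 0, 0], "turn": [0, 0, 0]},
    {"dp": [0, 0, 0], "turn": [0, 0, 0]},
    {"dp": [0, 0, 0], "turn": [0, 0, 0]},
  ],
  grip=0.1,
  force=15,
)

```text
clock: 6.07
eef_pos: [615.5, 13.8, 54.6]
eef_rot: [-1.572, 0.0, 1.865]
wrist_force: [-0.4, 0.2, 0.5]
finger_gap: 45.9
```

servo_tool(
  commands=[
    {"dp": [0, 0, 0], "turn": [0, 0, 0]},
    {"dp": [0, 0, 0], "turn": [0, 0, 0]},
    {"dp": [0, 0, 0], "turn": [0, 0, 0]},
  ],
  grip=1,
  force=15,
)

```text
clock: 6.32
eef_pos: [615.6, 13.8, 54.6]
eef_rot: [-1.572, 0.0, 1.865]
wrist_force: [-0.5, 0.0, 0.5]
finger_gap: 45.9
```

Gripped at 45.9 mm. Lifting slowly.

servo_tool(
  commands=[
    {"dp": [0, -3, 0], "turn": [0, 0, 0]},
    {"dp": [0, -8, 0], "turn": [0, 0, 0]},
    {"dp": [0, -15, 0], "turn": [0, 0, 0]},
    {"dp": [0, -22, 0], "turn": [0, 0, 0]},
    {"dp": [0, -30, 0], "turn": [0, 0, 0]},
  ],
)

```text
clock: 6.73
eef_pos: [615.4, 13.8, 85.3]
eef_rot: [-1.572, 0.0, 1.865]
wrist_force: [-0.6, -0.3, -5.5]
finger_gap: 45.4
```

servo_tool(
  commands=[
    {"dp": [0, -12, 0], "turn": [0, 0, 0]},
    {"dp": [0, -25, 0], "turn": [0, 0, 0]},
    {"dp": [0, -37, 0], "turn": [0, 0, 0]},
    {"dp": [0, -45, 0], "turn": [0, 0, 0]},
    {"dp": [0, -45, 0], "turn": [0, 0, 0]},
  ],
)

```text
clock: 7.15
eef_pos: [616.3, 13.8, 132.9]
eef_rot: [-1.575, 0.002, 1.865]
wrist_force: [0.2, 0.2, -5.2]
finger_gap: 45.8
```

```bash
python3 mv.py 562.5 290 130 1.425;  python3 - <<'E'
from h import *
from cell import manip
s=manip.read_state()
w=manip.camera("wrist");w["s"]=s;cv2.imwrite("pics/w4.png",w["img"][:,:,::-1]);pickle.dump(w,open("w4.pkl","wb"))
E
```

```text
t 7.15 pos [616.3  13.8 132.9] rot [-1.5751e+00  1.6000e-03  1.8650e+00] F [ 0.2  0.2 -5.2] gap 45.8
dp [279.9   2.6 -28.6] turn [ 0.3 25.2 -0. ]
```

View pics/w4.png

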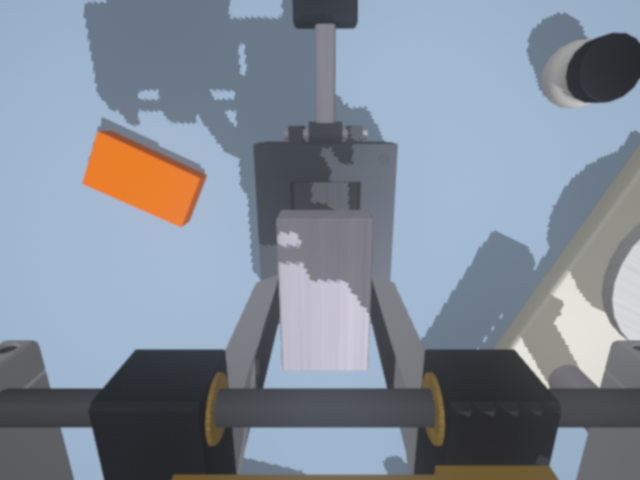

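The block is held level and clear (F −5.2 N, consistent with about 0.6 kg). I'll move part way and view the table.

servo_tool(
  commands=[
    {"dp": [20, -3, -2], "turn": [0, 3, 0]},
    {"dp": [50, -6, -5], "turn": [0, 8, 0]},
    {"dp": [80, -9, -8], "turn": [0, 13, 0]},
    {"dp": [110, -12, -11], "turn": [0.3, 18, 0]},
    {"dp": [130, -12, -13], "turn": [0.3, 22, 0]},
  ],
)

```text
clock: 7.62
eef_pos: [589.7, 144.4, 143.1]
eef_rot: [-1.568, 0.001, 1.477]
wrist_force: [1.1, -0.3, -5.0]
finger_gap: 46.1
```

servo_tool(
  commands=[
    {"dp": [15, 0, 0], "turn": [0, 2, 0]},
    {"dp": [20, 0, 0], "turn": [0, 3, 0]},
    {"dp": [20, 0, 0], "turn": [0, 3, 0]},
  ],
)

```text
clock: 7.87
eef_pos: [591.1, 165.7, 142.2]
eef_rot: [-1.567, 0.001, 1.426]
wrist_force: [0.3, -0.3, -6.1]
finger_gap: 46.0
```

```bash
python3 mv.py 562.5 290 130 1.425;  python3 - <<'E'
from h import *
from cell import manip
s=manip.read_state()
w=manip.camera("wrist");w["s"]=s;cv2.imwrite("pics/w5.png",w["img"][:,:,::-1]);pickle.dump(w,open("w5.pkl","wb"))
E
```

```text
t 7.87 pos [591.1 165.7 142.2] rot [-1.5666e+00  1.2000e-03  1.4259e+00] F [ 0.3 -0.3 -6.1] gap 46.0
dp [118.9  12.3  46.2] turn [-0.2  0.1 -0.1]
```

View pics/w5.png

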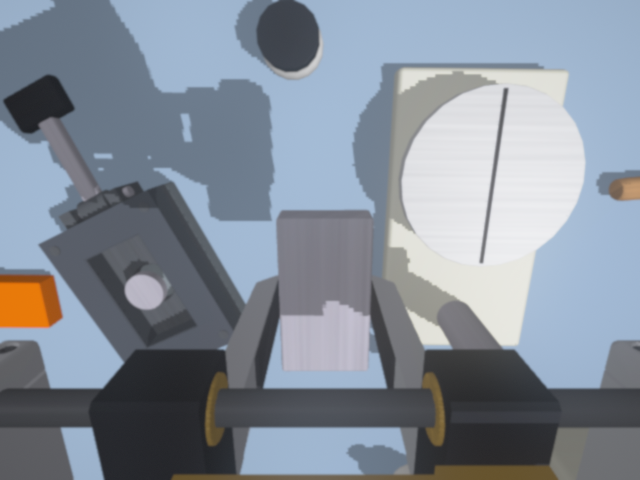

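The table is fully visible, with the line from about (506,90) to (482,262). I'll measure it from here.

Run:
```python
from h import *
w=pickle.load(open("w5.pkl","rb"));s=w["s"];H=w["hand_eye"];R=Ro.from_euler("xyz",s["eef_rot"]).as_matrix()
def wr(p,z):
    d=R@H[:3,:3]@(np.linalg.inv(w["K"])@[p[0],p[1],1]);o=R@H[:3,3]+s["eef_pos"];return o+d*(z-o[2])/d[2]
im=w["img"].astype(int);g=im.mean(-1);sat=im.max(-1)-im.min(-1)
print(im[170,450],im[320,420],im[175,495])
m=((g>175)&(sat<9)).astype(np.uint8);m[:,:380]=0;m[300:]=0
m=cv2.morphologyEx(m,cv2.MORPH_CLOSE,np.ones((9,9)));k,l=cv2.connectedComponents(m);m=(l==l[170,450]).astype(np.uint8)
m=cv2.morphologyEx(m,cv2.MORPH_OPEN,np.ones((9,9)))
cs=max(cv2.findContours(m,0,cv2.CHAIN_APPROX_NONE)[0],key=cv2.contourArea)[:,0]
W=np.array([wr(p,60)[:2] for p in cs],np.float32)
print("table",cv2.fitEllipse(cs.astype(np.float32)),cv2.fitEllipse(W),cv2.minEnclosingCircle(W))
L=((g<110)&(cv2.erode(cv2.morphologyEx(m,cv2.MORPH_CLOSE,np.ones((15,15))),np.ones((7,7)))>0))
v,u=np.nonzero(L);P=np.array([wr(p,60)[:2] for p in zip(u,v)],np.float32)
vx,vy,x0,y0=cv2.fitLine(P,cv2.DIST_L2,0,.01,.01).ravel();print("line",len(P),np.arctan(vy/vx),x0,y0,P.min(0),P.max(0))
# sides of base top (z22) for check; block top edges
z=s["eef_pos"][2]+13.4
for p in[(278,212),(371,212),(369,370),(282,370)]:
    print("blk",R.T@(wr(p,z)-s["eef_pos"]))
```

```text
[227 228 230] [225 225 217] [153 154 159]
table ((489.958740234375, 185.04368591308594), (171.05886840820312, 247.46775817871094), 23.3858585357666) ((570.3309936523438, 287.16912841796875), (127.28440856933594, 171.56016540527344), 73.26554107666016) ((570.9974365234375, 297.05792236328125), 87.57817840576172)
line 136 -0.15623552 520.5618 296.88187 [499.7431  291.89218] [552.3486  300.44626]
blk [-21.36900706 -13.17514046  47.70483008]
blk [ 21.66580453 -13.22460448  47.78793487]
blk [ 23.80196647 -13.58601518 -37.71976441]
blk [-22.24228563 -13.53336915 -37.87467596]
```

Run:
```python
from h import *
w=pickle.load(open("w5.pkl","rb"));s=w["s"];H=w["hand_eye"];R=Ro.from_euler("xyz",s["eef_rot"]).as_matrix()
def wr(p,z):
    d=R@H[:3,:3]@(np.linalg.inv(w["K"])@[p[0],p[1],1]);o=R@H[:3,3]+s["eef_pos"];return o+d*(z-o[2])/d[2]
im=w["img"].astype(int);g=im.mean(-1);br=im[...,2]-im[...,0]
m=((g>185)&(br>-3)&(br<12)).astype(np.uint8);m[:,:380]=0;m[300:]=0
m=cv2.morphologyEx(m,cv2.MORPH_CLOSE,np.ones((7,7)));m=cv2.morphologyEx(m,cv2.MORPH_OPEN,np.ones((15,15)));k,l=cv2.connectedComponents(m);m=(l==l[170,450]).astype(np.uint8)
cs=max(cv2.findContours(m,0,cv2.CHAIN_APPROX_NONE)[0],key=cv2.contourArea)[:,0]
W=np.array([wr(p,60)[:2] for p in cs],np.float32)
e=cv2.fitEllipse(W);print("table",e,cv2.minEnclosingCircle(W))
c=e[0];print("centre in tool",R.T@(np.array([*c,60])-s["eef_pos"]))
mm=cv2.erode(m,np.ones((9,9)))
v,u=np.nonzero((g<170)&(mm>0));P=np.array([wr(p,60)[:2] for p in zip(u,v)],np.float32)
vx,vy,x0,y0=cv2.fitLine(P,cv2.DIST_L2,0,.01,.01).ravel();print("line",len(P),np.arctan(vy/vx),x0,y0,P.min(0),P.max(0))
o=im.astype(np.uint8).copy();cv2.drawContours(o,[cs[:,None]],-1,(255,0,0),1)
b=cv2.resize(o[195:385,265:385],None,fx=3,fy=3,interpolation=cv2.INTER_CUBIC);a=cv2.resize(o[60:280,380:600],None,fx=2,fy=2)
b=cv2.copyMakeBorder(b,0,0,0,0,0);q=np.zeros((570,800,3),np.uint8);q[:570,:360]=b;q[:440,360:]=a
cv2.imwrite("pics/w5b.png",q[:,:,::-1])
```

```text
table ((560.0060424804688, 290.360595703125), (127.58959197998047, 128.73580932617188), 79.52102661132812) ((560.7670288085938, 292.1803894042969), 66.37191772460938)
centre in tool [119.00801353  82.31528901  48.40457145]
line 715 -0.15604448 553.1355 291.74084 [499.02444 280.52518] [619.90106 301.10376]
```

View pics/w5b.png

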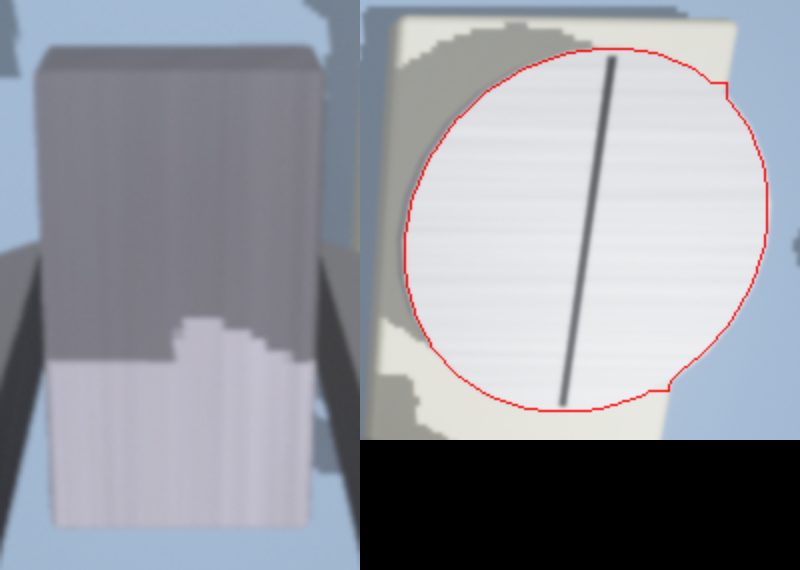

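```bash
python3 mv.py 562.5 290 130 1.415
```

```text
t 7.92 pos [591.2 164.6 142.3] rot [-1.5666e+00  1.4000e-03  1.4265e+00] F [ 0.9  0.1 -5.6] gap 45.7
dp [119.9  12.3  46.4] turn [-0.2  0.7 -0.1]
```

servo_tool(
  commands=[
    {"dp": [25, 0, 10], "turn": [0, 0.2, 0]},
    {"dp": [55, 2, 22], "turn": [-0.2, 0.5, 0]},
    {"dp": [85, 5, 33], "turn": [-0.2, 0.7, 0]},
    {"dp": [110, 8, 42], "turn": [-0.2, 0.7, 0]},
    {"dp": [120, 12, 46], "turn": [-0.2, 0.7, 0]},
  ],
)

```text
clock: 8.33
eef_pos: [562.0, 292.2, 129.9]
eef_rot: [-1.57, 0.001, 1.416]
wrist_force: [-0.2, -0.5, -5.7]
finger_gap: 45.6
```

servo_tool(
  commands=[
    {"dp": [0, 2, 0], "turn": [0, 0, 0]},
    {"dp": [0, 3, 0], "turn": [0, 0, 0]},
  ],
)

```text
clock: 8.5
eef_pos: [561.9, 291.6, 126.0]
eef_rot: [-1.569, 0.002, 1.417]
wrist_force: [-0.0, -0.4, -6.0]
finger_gap: 45.9
```

```bash
python3 mv.py 562.5 290 75 1.415
```

```text
t 8.5 pos [561.9 291.6 126. ] rot [-1.5687  0.0021  1.4174] F [-0.  -0.4 -6. ] gap 45.9
dp [-1.4 51.  -1. ] turn [-0.1  0.1 -0.1]
```

servo_tool(
  commands=[
    {"dp": [-0.5, 12, 0], "turn": [0, 0, 0]},
    {"dp": [-1, 25, -0.5], "turn": [0, 0, 0]},
    {"dp": [-1.4, 37, -1], "turn": [-0.1, 0.1, -0.1]},
    {"dp": [-1.4, 45, -1], "turn": [-0.1, 0.1, -0.1]},
    {"dp": [-1.4, 50, -1], "turn": [-0.1, 0.1, -0.1]},
  ],
)

```text
clock: 8.92
eef_pos: [562.2, 288.8, 73.9]
eef_rot: [-1.568, 0.002, 1.415]
wrist_force: [0.2, 0.1, -4.6]
finger_gap: 45.8
```

servo_tool(
  commands=[
    {"dp": [0, 1, 0], "turn": [0, 0, 0]},
    {"dp": [0, 2, 0], "turn": [0, 0, 0]},
    {"dp": [0, 2, 0], "turn": [0, 0, 0]},
  ],
)

```text
clock: 9.17
eef_pos: [562.3, 288.6, 72.0]
eef_rot: [-1.569, 0.002, 1.414]
wrist_force: [-0.2, -0.1, -5.9]
finger_gap: 45.9
```

```bash
python3 mv.py 562.5 290 66.5 1.415;python3 - <<'E'
from h import *
from cell import manip
s=manip.read_state()
w=manip.camera("wrist");w["s"]=s;cv2.imwrite("pics/w6.png",w["img"][:,:,::-1]);pickle.dump(w,open("w6.pkl","wb"))
E
```

```text
t 9.17 pos [562.3 288.6  72. ] rot [-1.5685  0.0017  1.4144] F [-0.2 -0.1 -5.9] gap 45.9
dp [1.4 5.5 0. ] turn [-0.1 -0.  -0.1]
```

View pics/w6.png

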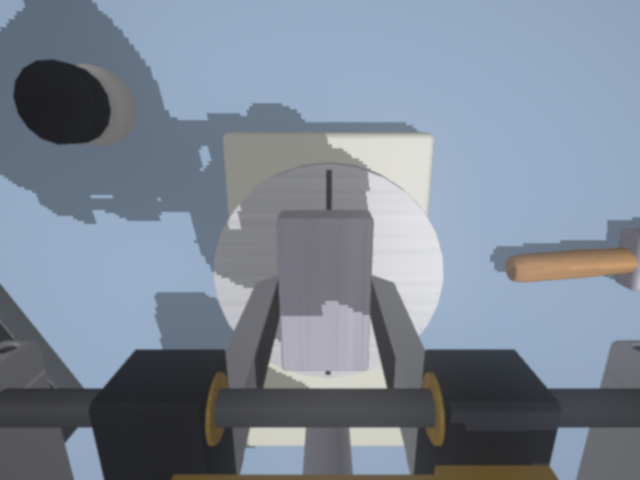

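The line is parallel to the block and lies about 3 px (roughly 1.5 mm) to its right, which matches the computed +1.4 mm correction. Lowering in small steps.

servo_tool(
  commands=[
    {"dp": [0.7, 0.5, 0], "turn": [-0.1, 0, 0]},
    {"dp": [1.4, 1.5, 0], "turn": [-0.1, 0, -0.1]},
    {"dp": [1.4, 2.5, 0], "turn": [-0.1, 0, -0.1]},
    {"dp": [1.4, 3.5, 0], "turn": [-0.1, 0, -0.1]},
    {"dp": [1.4, 3.5, 0], "turn": [-0.1, 0, -0.1]},
  ],
)

```text
clock: 9.63
eef_pos: [562.5, 290.1, 68.6]
eef_rot: [-1.57, -0.0, 1.415]
wrist_force: [-0.3, -0.9, -4.9]
finger_gap: 45.7
```

servo_tool(
  commands=[
    {"dp": [0, 0.4, 0], "turn": [0, 0, 0]},
    {"dp": [0, 0.8, 0], "turn": [0, 0, 0]},
    {"dp": [0, 1, 0], "turn": [0, 0, 0]},
    {"dp": [0, 1, 0], "turn": [0, 0, 0]},
  ],
)

```text
clock: 9.97
eef_pos: [562.5, 290.1, 67.6]
eef_rot: [-1.57, -0.0, 1.415]
wrist_force: [0.8, 0.6, -5.7]
finger_gap: 45.9
```

servo_tool(
  commands=[
    {"dp": [0, 0.3, 0], "turn": [0, 0, 0]},
    {"dp": [0, 0.6, 0], "turn": [0, 0, 0]},
    {"dp": [0, 0.6, 0], "turn": [0, 0, 0]},
  ],
)

```text
clock: 10.22
eef_pos: [562.5, 290.1, 66.9]
eef_rot: [-1.57, -0.0, 1.415]
wrist_force: [-0.4, -0.1, -5.7]
finger_gap: 46.1
```

servo_tool(
  commands=[
    {"dp": [0, 0.3, 0], "turn": [0, 0, 0]},
    {"dp": [0, 0.5, 0], "turn": [0, 0, 0]},
    {"dp": [0, 0.5, 0], "turn": [0, 0, 0]},
  ],
)

```text
clock: 10.47
eef_pos: [562.6, 290.1, 66.6]
eef_rot: [-1.571, -0.0, 1.415]
wrist_force: [-0.3, -0.8, -2.3]
finger_gap: 45.5
```

Contact is starting (−5.7 → −2.3 N). A slight further lowering.

servo_tool(
  commands=[
    {"dp": [0, 0.3, 0], "turn": [0, 0, 0]},
    {"dp": [0, 0.3, 0], "turn": [0, 0, 0]},
    {"dp": [0, 0.3, 0], "turn": [0, 0, 0]},
  ],
)

```text
clock: 10.72
eef_pos: [562.6, 290.2, 66.6]
eef_rot: [-1.571, -0.0, 1.415]
wrist_force: [-2.0, -1.4, 1.3]
finger_gap: 45.7
```

Seated. Releasing slowly.

servo_tool(
  commands=[
    {"dp": [0, 0, 0], "turn": [0, 0, 0]},
    {"dp": [0, 0, 0], "turn": [0, 0, 0]},
    {"dp": [0, 0, 0], "turn": [0, 0, 0]},
  ],
  force=4,
)

```text
clock: 10.97
eef_pos: [562.6, 290.2, 66.6]
eef_rot: [-1.571, -0.0, 1.415]
wrist_force: [-1.8, -1.8, -2.0]
finger_gap: 45.9
```

servo_tool(
  commands=[
    {"dp": [0, 0, 0], "turn": [0, 0, 0]},
    {"dp": [0, 0, 0], "turn": [0, 0, 0]},
    {"dp": [0, 0, 0], "turn": [0, 0, 0]},
    {"dp": [0, 0, 0], "turn": [0, 0, 0]},
    {"dp": [0, 0, 0], "turn": [0, 0, 0]},
  ],
  grip=-0.3,
)

```text
clock: 11.38
eef_pos: [562.7, 290.2, 66.7]
eef_rot: [-1.571, -0.0, 1.415]
wrist_force: [-0.1, -0.6, -0.9]
finger_gap: 61.3
```

servo_tool(
  commands=[
    {"dp": [0, -5, 0], "turn": [0, 0, 0]},
    {"dp": [0, -20, 0], "turn": [0, 0, 0]},
    {"dp": [0, -45, 0], "turn": [0, 0, 0]},
    {"dp": [0, -75, 0], "turn": [0, 0, 0]},
    {"dp": [0, -90, 0], "turn": [0, 0, 0]},
  ],
)

```text
clock: 11.8
eef_pos: [563.4, 290.5, 160.7]
eef_rot: [-1.574, -0.003, 1.415]
wrist_force: [-0.0, 0.3, -0.2]
finger_gap: 61.0
```

```bash
python3 mv.py 562.5 290 66.5 1.415;python3 - <<'E'
from h import *
from cell import manip
s=manip.read_state()
w=manip.camera("wrist");w["s"]=s;cv2.imwrite("pics/w7.png",w["img"][:,:,::-1]);pickle.dump(w,open("w7.pkl","wb"))
w=manip.camera("scene");cv2.imwrite("pics/s7.png",w["img"][:,:,::-1])
E
```

```text
t 11.8 pos [563.4 290.5 160.7] rot [-1.5743 -0.0026  1.4147] F [-0.   0.3 -0.2] gap 61.0
dp [-0.9 94.2  1.2] turn [ 0.2 -0.   0.2]
```

View pics/w7.png

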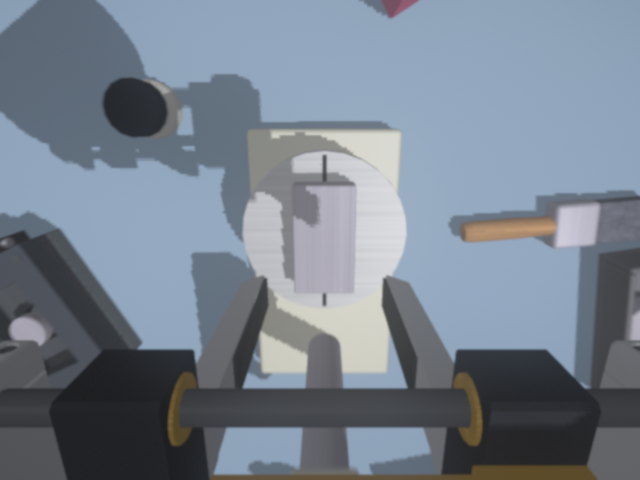

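View pics/s7.png

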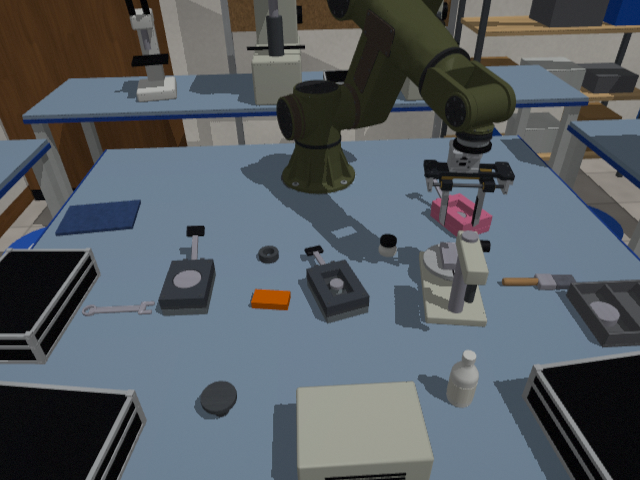

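The block lies on the table (px 293–356 × 183–293) with the line emerging at both ends along x≈324. I'll check the offset numerically.

Run:
```python
from h import *
w=pickle.load(open("w7.pkl","rb"));s=w["s"];H=w["hand_eye"];R=Ro.from_euler("xyz",s["eef_rot"]).as_matrix()
def wr(p,z):
    d=R@H[:3,:3]@(np.linalg.inv(w["K"])@[p[0],p[1],1]);o=R@H[:3,3]+s["eef_pos"];return (o+d*(z-o[2])/d[2])[:2].round(1)
B=np.array([wr(p,80) for p in[(292,185),(356,185),(355,293),(294,293)]]);print("block",B.mean(0),B.tolist())
T=np.array([wr(p,60) for p in[(324.5,152),(324.5,307)]]);print("line ends",T.tolist(),T.mean(0))
print("lr",wr((243,229),60),wr((407,229),60))
s=manip.read_state() if 0 else None
```

```text
block [560.075 291.1  ] [[515.0, 275.0], [522.1, 319.8], [605.3, 308.2], [597.9, 261.4]]
line ends [[497.4, 301.1], [624.0, 281.3]] [560.7 291.2]
lr [546.3 228.2] [566.3 356.4]
```

Run:
```python
from cell import manip
print(manip.sign_off()); print(manip.read_state()["clock"])
```

```text
the job is handed in; nothing more can be done
None
the job is handed in; nothing more can be done
```

The oblong block is lying on the round table, and the job was handed in about 12 s into the 61 s allowed. Sign-off reports no verdict.

**What I did:** I pressed the bar nest's lever down to its stop, where the wrist read about 31 N. I gripped the raised block at 15 N (45.9 mm opening) and lifted it clear. I lowered it onto the table in steps of 1 mm or less until contact, seeing only a few newtons at the wrist. Then I released it and withdrew to about 94 mm above the release height.

**Last checks:**
- **Position:** in the last wrist view the block's centre is at (560.1, 291.1) mm and the table's centre at (560.7, 291.2) mm, so they agree within about 1 mm. An earlier measurement from the top camera put the table's centre about 2 mm away, well inside the 14 mm limit.
- **Alignment:** the scribed line shows at both ends of the block and runs parallel to it.
- **Other objects:** in the final scene picture the round block, its lever and the bystanders look unmoved. I judged this by eye and did not measure it.
- **Disagreement:** the wrist camera showed the block gripped about 3 mm off the tool's centre along its length. I allowed for this when placing it.
- **Refused move:** one move call was refused because a row had no turn value. I sent it again with the value included.

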